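# Pack, clip shut and park an assortment case

### The arm

A 6-joint arm with a two-finger parallel gripper is mounted at the origin on the work surface. World frame = base frame: x ahead of the robot, y to its left, z up, the work surface at z = 0. Lengths are in m, angles in rad, forces in N, time in s.
With the tool pointing down it reaches from about 0.225 to 0.875 m from the base axis. Payload 3.4 kg.
Tool frame: the origin (TCP) lies midway between the tips of the shut fingers; the grasp point (between the pads) lies 19 mm behind it; z points along the fingers, x is the direction in which the jaws open and shut, and the axes are right-handed (so a half turn about z gives the same grasp; the last joint's range is limited). The gripper opens to 85 mm and grips with 20 to 120 N. Pads are 22 mm wide; open, the fingers measure 114 mm over their backs; the gripper's body (76 mm by 85 mm) begins 54 mm behind the grasp point. The pads swing forward as they close: fully open they stand 13 mm farther back than shut.
Start: joints at [0.992, 0.276, 1.505, -0, 1.361, -0.121], TCP at [0.254, 0.516, 0.231] pointing down, gripper open.
Joint ranges: [-2.89, 2.89], [-0.75, 2.08], [0.22, 2.7], [-1.18, 4.32], [0.11, 2.71], [-2.7, 2.7]. Speed limits (rad/s): [2.57, 2.57, 3.14, 3.14, 3.14, 3.14].

### API

Orientations are given as a unit quaternion [w, x, y, z].
In Python, from plant import manip gives the robot as it stands.
- The arm moves only by the shell command python3 -m inch 'ROWS' [FORCE]. ROWS is JSON, a list that holds one entry, the list of rows, each a list of 7 numbers: the closure in counts, from 0 (fully open) to 255 (shut), then the shift along the tool's x, y, z in m, then the turn, a rotation vector about the tool's x, y, z in rad. In form: [[[gripper, dx, dy, dz, wx, wy, wz], ...]]. A call has 1 to 12 rows; each row is the pose to reach, as a shift and turn from the pose commanded when the call began, along the tool's axes at that moment; what a row does not reach only later rows make up. A row lasts 1/10 s, in which the tool goes at most 50 mm and 8.59 degrees, less where a joint would pass 70% of its speed; a pose out of reach is approached as far as the arm can. A call with a gripper value outside its range is refused whole. The fingers move at their own pace and stop on an object; FORCE is the grip in N (left out, the last holds). Time passes only in rows, so rows that repeat a pose let the fingers close. It gives the time, the measured TCP pose, the force and the opening at its end, in the units of the state.
- manip.get_obs(): the state, without advancing time (a new reading comes with each control period).
- manip.snapshot(name): name is "side" or "top"; returns a dict with "pixels" (400x640x3 uint8, blue, green, red), "fx", "fy", "cx", "cy" (pixels), "R" (3x3) and "t" (3): a world point X has camera coordinates R X + t. Camera axes: x right, y down, z forward; pixel columns grow to the right and rows downward; lengths in m; the calibration is good to about 2 mm. A picture is of the moment at which its call begins. There is no depth.
- manip.finish_job(): hands the job in, once; it reports no verdict.
Trained networks look in the newest picture that a camera, given by its name, has taken for a name from the list of things; names that differ only in an ending like _2 or _b are one class to them, and where a whole thing is asked for, a point or a joint stands for the part that bears it (a point fixed in the world has none). Each returns a list of dicts, best first, with "confidence" (0 to 1); they miss things now and then, are a little off and sometimes report something else, mostly with a low value. They report only what shows in the picture. A call takes as long as a camera call. They do not tell look-alikes from the thing itself.
- manip.boxes_of(target, camera): "box" ([left, top, right, bottom] in pixels, round what is visible of it).
- manip.masks_of(target, camera): "region" (400x640 bool, what is visible of it) and "box" ([left, top, right, bottom] in pixels, round what is visible of it).
The state is a dict: "time": time; "joint_pos": joint angles; "joint_velocities": joint speeds; "joint_efforts": joint torques, N m; "tool_pos": TCP position; "eef_rot": TCP orientation; "wrist_force": force on the tool from outside, world axes, zero at the start; "torque": the same for the moment, N m; "gripper_width": finger opening in m.
Only numpy, scipy, OpenCV 4.12 (cv2) and the standard library are available. Lean on these libraries where they do the work, as an engineer would, in place of code of your own. Each camera call takes 0.05 s, during which the arm holds its last target. There are 200 camera calls.

### The job

Put every loose steel coupling nut on the bench into the empty front compartment of the open assortment case, then shut its clear lid, and only then fold all four white clips fully down. Finally slide the locked case along the bench, without lifting or tipping it, into the yellow taped parking rectangle, square to it and inside the tape, leaving the other things on the bench where they are.

Things in the scene. Friction and masses are not known exactly. Their poses are not given: they have to be found in the camera images.
- case: Blue-grey case, loose, 150 (x) x 200 (y) x 60 mm high without lid, walls 4, about 0.75 kg empty with lid; slides on the bench at 4 to 8 N. Origin: centre of its underside; z up, x from its front (robot side) to the lid hinge, y left along the hinge. Inside, a 40 high row of full bins fills x +45 to +71; the empty front compartment for the nuts is x -71 to +45, y -96 to +96.
- lid (a joint): Clear lid, 158 x 208 x 6 mm, 0.14 kg, hinged along the case's far (+x) top edge (case x +75, z 60). 0 = shut flat on the rim; grows as it opens, to 2.0; starts leaning back past upright, 1.62 to 1.8. Damped, with hinge friction: pushed 0.5 rad forward of upright it falls shut by itself within 3 s.
- lid_edge (a point): Middle of the lid's free edge, half-way through its thickness, 154 mm from the hinge line (moves with the lid); no clip within 37 mm either side of it.
- lid_grip (a point): Centre (half-way up) of the black grip bar on the lid's outer face: 60 mm long (along the case's x), 16 wide, 25 tall. With the lid shut it stands at the case's centre, top 91 above the bench, and can be pinched from above across the case's y to drag the case.
- bay_c (a point): Centre of the parking place: a yellow taped rectangle on the bench, 200 (x) x 250 (y) mm inside the tape, tape 12 wide, no height. Its x points away from the robot, y left; the case is to stand in it with its hinge away from the robot.
- clip_a (a joint): White clip on the lid's front edge, left (case y +55): a flat tab 36 mm wide, 28 long, 4 thick, hinged on the lid's edge. 0 = level with the lid, straight out; positive = folded down, 1.5 = fully down at its stop beside the case wall; starts raised, -0.5 to -0.1. Stays where it is left; about 1 N at its tip moves it.
- clip_a_hinge (a point): On that clip's hinge line, mid-width; lid shut: 63 mm above the bench, 7 outside the case's wall. Its axes turn with the clip: -x points from the hinge to the tab's free end.
- clip_b (a joint): White clip on the lid's front edge, right (case y -55): a flat tab 36 mm wide, 28 long, 4 thick, hinged on the lid's edge. 0 = level with the lid, straight out; positive = folded down, 1.5 = fully down at its stop beside the case wall; starts raised, -0.5 to -0.1. Stays where it is left; about 1 N at its tip moves it.
- clip_b_hinge (a point): On that clip's hinge line, mid-width; lid shut: 63 mm above the bench, 7 outside the case's wall. Its axes turn with the clip: -x points from the hinge to the tab's free end.
- clip_c (a joint): White clip on the lid's left side (case x -10): a flat tab 36 mm wide, 28 long, 4 thick, hinged on the lid's edge. 0 = level with the lid, straight out; positive = folded down, 1.5 = fully down at its stop beside the case wall; starts raised, -0.5 to -0.1. Stays where it is left; about 1 N at its tip moves it.
- clip_c_hinge (a point): On that clip's hinge line, mid-width; lid shut: 63 mm above the bench, 7 outside the case's wall. Its axes turn with the clip: -x points from the hinge to the tab's free end.
- clip_d (a joint): White clip on the lid's right side (case x -10): a flat tab 36 mm wide, 28 long, 4 thick, hinged on the lid's edge. 0 = level with the lid, straight out; positive = folded down, 1.5 = fully down at its stop beside the case wall; starts raised, -0.5 to -0.1. Stays where it is left; about 1 N at its tip moves it.
- clip_d_hinge (a point): On that clip's hinge line, mid-width; lid shut: 63 mm above the bench, 7 outside the case's wall. Its axes turn with the clip: -x points from the hinge to the tab's free end.
- nut0_c (a point): Centre (half-way up) of a loose steel hexagonal coupling nut, 28 mm across flats, 32 across corners, 40 tall, about 0.09 kg, starting upright (its z along its length). Its own x axis is square to a pair of flats, as are the directions 60 degrees either way. Two to four such nuts are present.
- nut1_c (a point): Centre (half-way up) of a loose steel hexagonal coupling nut, 28 mm across flats, 32 across corners, 40 tall, about 0.09 kg, starting upright (its z along its length). Its own x axis is square to a pair of flats, as are the directions 60 degrees either way. Two to four such nuts are present.
- nut2_c (a point): Centre (half-way up) of a loose steel hexagonal coupling nut, 28 mm across flats, 32 across corners, 40 tall, about 0.09 kg, starting upright (its z along its length). Its own x axis is square to a pair of flats, as are the directions 60 degrees either way. Two to four such nuts are present.
- nut3_c (a point): Centre (half-way up) of a loose steel hexagonal coupling nut, 28 mm across flats, 32 across corners, 40 tall, about 0.09 kg, starting upright (its z along its length). Its own x axis is square to a pair of flats, as are the directions 60 degrees either way. Two to four such nuts are present.
- driver_c (a point): Bystander: red-handled screwdriver, 170 long, lying (mm). This point: half-way along it, 12 above the bench.
- tape_c (a point): Bystander: yellow tape measure, 62 x 36 x 60 high (mm). This point: centre.
- grease_c (a point): Bystander: grease jar, 70 across, 65 high (mm). This point: centre.
- roll_c (a point): Bystander: roll of brown tape lying flat, 90 across, 24 high (mm). This point: centre.
- cup_c (a point): Bystander: aluminium cup, 76 across, 75 high (mm). This point: centre.
- spanner_c (a point): Bystander: steel spanner, 180 long, lying (mm). This point: half-way along it, 5 above the bench.
- block_c (a point): Bystander: wooden block, 90 x 60 x 35 high (mm). This point: centre.
There are look-alikes about, which are no part of the job. What is shaped like the part that bears nut2_c but purple is not meant.

How it is judged:
On the way, in this order (a step that is already met when the one before it is completed fails the run):
1. every nut is in the case's compartment while the lid is still open (x of nut0_c in the frame of case between -0.075 and 0.055 m and y of nut0_c in the frame of case between -0.1 and 0.1 m and z of nut0_c in the frame of case between 0 and 0.055 m and x of nut1_c in the frame of case between -0.075 and 0.055 m and y of nut1_c in the frame of case between -0.1 and 0.1 m and z of nut1_c in the frame of case between 0 and 0.055 m and x of nut2_c in the frame of case between -0.075 and 0.055 m and y of nut2_c in the frame of case between -0.1 and 0.1 m and z of nut2_c in the frame of case between 0 and 0.055 m and x of nut3_c in the frame of case between -0.075 and 0.055 m and y of nut3_c in the frame of case between -0.1 and 0.1 m and z of nut3_c in the frame of case between 0 and 0.055 m and value of joint lid above 0.6 rad), for 0.2 s.
2. the lid is shut over the nuts (x of nut0_c in the frame of case between -0.075 and 0.055 m and y of nut0_c in the frame of case between -0.1 and 0.1 m and z of nut0_c in the frame of case between 0 and 0.055 m and x of nut1_c in the frame of case between -0.075 and 0.055 m and y of nut1_c in the frame of case between -0.1 and 0.1 m and z of nut1_c in the frame of case between 0 and 0.055 m and x of nut2_c in the frame of case between -0.075 and 0.055 m and y of nut2_c in the frame of case between -0.1 and 0.1 m and z of nut2_c in the frame of case between 0 and 0.055 m and x of nut3_c in the frame of case between -0.075 and 0.055 m and y of nut3_c in the frame of case between -0.1 and 0.1 m and z of nut3_c in the frame of case between 0 and 0.055 m and value of joint lid below 0.08 rad), for 0.2 s.
3. all four clips are folded down on the shut lid (all of step 2 and value of joint each of clip_a, clip_b, clip_c, clip_d above 1.25 rad), for 0.2 s.
4. the locked case stands in the taped rectangle (x of case in the frame of bay_c between -0.028 and 0.028 m and y of case in the frame of bay_c between -0.03 and 0.03 m and angle between the x axis of case and the x axis of bay_c, either way round below 0.2 rad and value of joint lid below 0.08 rad and value of joint each of clip_a, clip_b, clip_c, clip_d above 1.25 rad), for 0.2 s.
At the end, for the whole second after the job is handed in: The case stands flat and at rest in the taped rectangle (centre within 28 mm along x and 30 mm along y of the rectangle's centre, turned less than 0.2 rad from it), all nuts inside its compartment, lid shut (below 0.08 rad), all four clips folded down (above 1.25 rad each) (all of step 4 and x of nut0_c in the frame of case between -0.075 and 0.055 m and y of nut0_c in the frame of case between -0.1 and 0.1 m and z of nut0_c in the frame of case between 0 and 0.055 m and x of nut1_c in the frame of case between -0.075 and 0.055 m and y of nut1_c in the frame of case between -0.1 and 0.1 m and z of nut1_c in the frame of case between 0 and 0.055 m and x of nut2_c in the frame of case between -0.075 and 0.055 m and y of nut2_c in the frame of case between -0.1 and 0.1 m and z of nut2_c in the frame of case between 0 and 0.055 m and x of nut3_c in the frame of case between -0.075 and 0.055 m and y of nut3_c in the frame of case between -0.1 and 0.1 m and z of nut3_c in the frame of case between 0 and 0.055 m and linear speed of case below 0.02 m/s and height (world z) of case below 0.008 m and angle between case's own z axis and vertical below 0.06 rad); the robot touches nothing.
It fails at once if the case is lifted or tipped (centre of its underside over 12 mm up, or tilted over 0.12 rad) (height (world z) of case above 0.012 m or angle between case's own z axis and vertical above 0.12 rad).
It fails at once if a bystander is moved more than 40 mm (distance of any of driver_c, tape_c, grease_c, roll_c, cup_c, spanner_c, block_c from where it was at the start of the episode above 0.04 m).
Of nut0, nut1, nut2, nut3 only 2 to 4 are there at a start; the rules pass over those that are not, and their reading is None.
At some moment in a run one of nut0, nut1, nut2, nut3 may be knocked a few centimetres aside while the robot is not near it.
Once in a run the grip may slacken for a moment while it holds something.
It also fails if it takes over 210 s, if anything falls off the work surface, if the arm or the gripper's body presses on something with over 40 N, if the wrist force passes 120 N, or if a joint passes its speed limit or range.

## Working session

There is one attempt and no reset: what is moved stays moved. The work goes in short steps, Python scripts to look and compute and a shell command to move; the robot and the scene stay as the last step left them, time stands still between calls to the robot, and variables do not carry over. Pictures are saved under pics/ and viewed, about 12 in all and at most 16, crops included, and the job is handed in when it is done.

```bash
ls; mkdir -p pics
cat > h.py <<'E'
import numpy as np,cv2
from plant import manip
def snap(c,name=None):
    s=manip.snapshot(c)
    if name: cv2.imwrite(f'pics/{name}.png',s['pixels'])
    s['R']=np.array(s['R']);s['t']=np.array(s['t'])
    return s
def ray(s,u,v,z):
    d=s['R'].T@np.array([(u-s['cx'])/s['fx'],(v-s['cy'])/s['fy'],1]);c=-s['R'].T@s['t']
    return c+d*(z-c[2])/d[2]
def proj(s,X):
    p=s['R']@np.array(X)+s['t'];return np.array([s['fx']*p[0]/p[2]+s['cx'],s['fy']*p[1]/p[2]+s['cy']])
E
python3 - <<'E'
from h import *
for c in('top','side'):
    s=snap(c,c+'0');print(c,-s['R'].T@s['t'],s['R'].round(3).tolist(),s['fx'])
    for n in('case','nut0_c','lid','clip_a'):
        for d in manip.boxes_of(n,c):print(n,np.round(d['box']),round(d['confidence'],2))
print(manip.get_obs())
E
```

```text
pics
top [0.41107329 0.0265109  1.23119185] [[-0.009, -1.0, -0.022], [-0.993, 0.012, -0.118], [0.119, 0.021, -0.993]] 431.4718735327585
case [232. 143. 336. 232.] 0.83
nut0_c [380. 175. 392. 189.] 0.68
nut0_c [235. 146. 338. 180.] 0.32
lid [235. 144. 334. 180.] 0.88
lid [380. 176. 392. 186.] 0.41
clip_a [252. 142. 267. 153.] 0.71
clip_a [297. 150. 313. 164.] 0.62
clip_a [233. 155. 249. 165.] 0.56
clip_a [321. 164. 337. 172.] 0.44
side [ 0.35846107 -0.81770027  0.94903692] [[0.969, -0.246, -0.016], [-0.184, -0.677, -0.713], [0.164, 0.694, -0.701]] 426.36916619736473
case [282. 117. 350. 219.] 0.91
nut0_c [349. 242. 358. 261.] 0.53
nut0_c [342. 138. 348. 152.] 0.2
lid [329. 116. 351. 196.] 0.94
clip_a [343. 176. 350. 187.] 0.43
clip_a [334. 115. 341. 127.] 0.42
{'time': 0.5, 'joint_pos': array([ 9.92001016e-01,  2.75920595e-01,  1.50496365e+00, -1.56789554e-06,
        1.36073392e+00, -1.21007495e-01]), 'joint_velocities': array([ 0.00078732, -0.00019957, -0.00089917, -0.00026859,  0.00043947,
       -0.00170735]), 'joint_efforts': array([-6.10002280e-04, -4.16252089e+01, -2.45877957e+01, -1.98421108e-04,
        1.41855602e-03, -5.60970363e-06]), 'tool_pos': array([0.25413349, 0.51578073, 0.23129084]), 'eef_rot': array([ 6.07801278e-06,  8.49106735e-01,  5.28221310e-01, -1.12453711e-05]), 'wrist_force': array([0.78631514, 0.38204579, 0.44273639]), 'torque': array([ 0.02829475, -0.00583848,  0.02495914]), 'gripper_width': 0.08532998642223734}
```

View pics/top0.png

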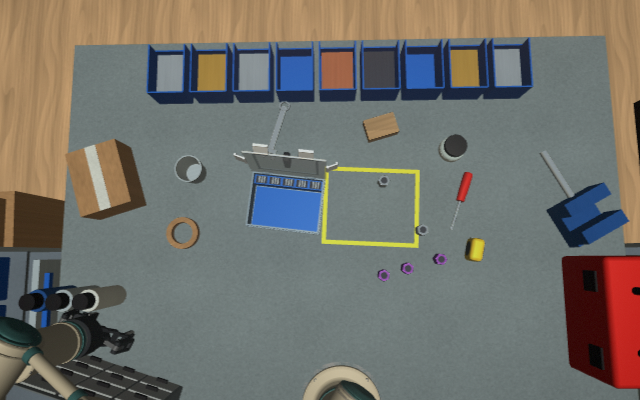

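View pics/side0.png

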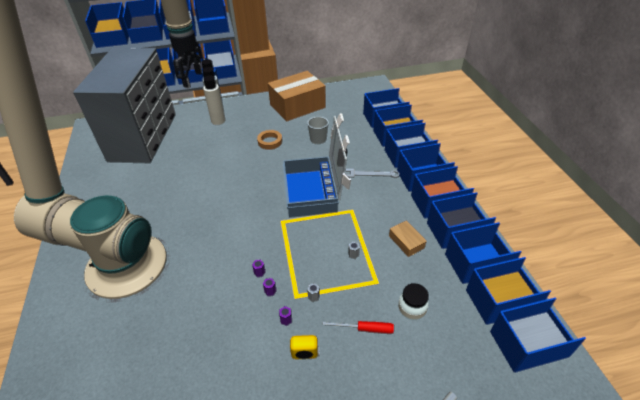

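The top view shows two grey steel nuts, at (383,181) and (422,230). The three purple look-alikes are at (383,275), (407,268) and (440,259). I'll confirm this in one enlarged crop and measure positions in the same turn.

Run:
```python
from h import *
s=snap('top');p=s['pixels']
a=cv2.resize(p[130:290,225:465],None,fx=3.3,fy=3.3,interpolation=cv2.INTER_CUBIC)
cv2.imwrite('pics/c1.png',a[:, :800])
S=snap('side');b=cv2.resize(S['pixels'][100:360,250:450],None,fx=2.3,fy=2.3,interpolation=cv2.INTER_CUBIC);cv2.imwrite('pics/c2.png',b)
for c,q in(('top',s),('side',S)):
  for n in('nut0_c',):
    for d in manip.masks_of(n,c):
      m=d['region'];v,u=np.nonzero(m);print(c,d['confidence'],d['box'],u.mean(),v.mean(),ray(q,u.mean(),v.mean(),.03 if c=='top' else .02).round(4), q['pixels'][m].mean(0).round())
# steel grey blobs near pixel guesses
for (u,v) in((383,181),(422,230)):print(ray(s,u,v,.038).round(3))
for (u,v) in((353,249),(313,292)):print('side',ray(S,u,v,.02).round(3))
# yellow tape -> corners
hsv=cv2.cvtColor(p,cv2.COLOR_BGR2HSV);m=((hsv[...,0]>22)&(hsv[...,0]<35)&(hsv[...,1]>130)).astype('u1')
m[:, :315]=0;m[:,428:]=0;m[:160]=0;m[255:]=0
v,u=np.nonzero(m);w=np.array([ray(s,x,y,0)[:2] for x,y in zip(u,v)],'f4')
r=cv2.minAreaRect(w);print('bay',r)
# case top blue-grey rim: corners of front
for (u,v) in((247,225),(320,233),(322,190),(254,173)):print('rim',ray(s,u,v,.06).round(3))
```

```text
top 0.63 [382.6, 178.1, 391.6, 188.6] 383.4684684684685 181.21621621621622 [ 0.6098 -0.1266  0.03  ] [109. 108. 102.]
side 0.73 [346.4, 239.2, 360.3, 262.8] 353.54375 249.8 [ 0.6125 -0.1267  0.02  ] [108. 102.  96.]
[ 0.609 -0.124  0.038]
[ 0.471 -0.228  0.038]
side [ 0.612 -0.124  0.02 ]
side [ 0.473 -0.229  0.02 ]
bay ((0.5431698560714722, -0.09179353713989258), (0.2728104293346405, 0.22316868603229523), 86.98060607910156)
rim [0.489 0.251 0.06 ]
rim [0.465 0.052 0.06 ]
rim [0.583 0.046 0.06 ]
rim [0.632 0.234 0.06 ]
```

View pics/c1.png

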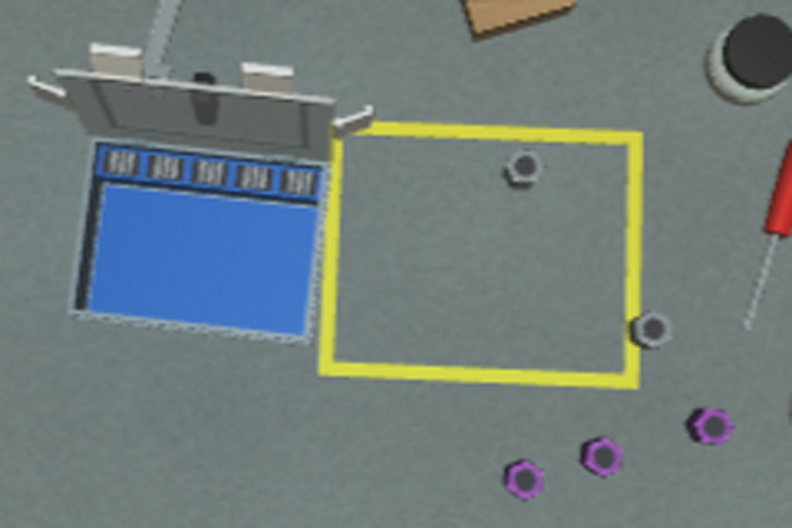

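c1 shows that the two steel nuts are grey, at crop (523,168) and (651,329), which is about (0.611,-0.125) and (0.472,-0.228) in the world. The three purple look-alikes are left alone. Next I'll get the hex orientation.

```bash
cat >> h.py <<'E'
from scipy.spatial.transform import Rotation as Rn
def rel(x,y,z,yaw,o=None):
    "row shift/turn to reach TCP pose pointing down with tool x at yaw (mod pi nearest)"
    o=o or manip.get_obs();q=o['eef_rot'];R=Rn.from_quat([q[1],q[2],q[3],q[0]])
    d=R.inv().apply(np.array([x,y,z])-o['tool_pos'])
    best=None
    for k in(-1,0,1,2):
        a=yaw+k*np.pi;c,s=np.cos(a),np.sin(a)
        T=Rn.from_matrix(np.array([[c,s,0],[s,-c,0],[0,0,-1]]))
        w=(R.inv()*T).as_rotvec()
        if best is None or np.linalg.norm(w)<np.linalg.norm(best):best=w
    print('rel',d.round(4),best.round(4),'j6',o['joint_pos'][5].round(2),'tcp',o['tool_pos'].round(4),'w',o['gripper_width'].round(4),'t',o['time'])
E
python3 - <<'E'
from h import *
s=snap('top');p=s['pixels'].astype(float)
g=p.mean(2)
# fit: top-face hexagon vs bg: edge gradient along predicted outline
gu=cv2.GaussianBlur(cv2.resize(g.astype('f4'),None,fx=4,fy=4,interpolation=cv2.INTER_CUBIC),(0,0),1.5)
gx=cv2.Sobel(gu,cv2.CV_32F,1,0);gy=cv2.Sobel(gu,cv2.CV_32F,0,1);mag=np.hypot(gx,gy)
tiles=[]
for X,Y in((.610,-.125),(.472,-.228)):
    res=[]
    for yaw in np.arange(0,60,4):
      for dx in np.arange(-.006,.0061,.001):
        for dy in np.arange(-.006,.0061,.001):
          t=0
          a=np.radians(yaw+30+60*np.arange(7));P=np.array([[X+dx+.0162*np.cos(k),Y+dy+.0162*np.sin(k),.04] for k in a])
          Q=np.array([proj(s,x) for x in P]);pts=np.concatenate([np.linspace(Q[i],Q[i+1],10) for i in range(6)])
          px=((pts+.5)*4-.5).astype('f4')
          res.append((cv2.remap(mag,px[:,0].reshape(1,-1),px[:,1].reshape(1,-1),1).mean(),yaw,dx,dy))
    res.sort(reverse=True);print([tuple(np.round(r,3)) for r in res[:5]])
    u,v=proj(s,[X,Y,.04]).astype(int);tiles.append(cv2.resize(s['pixels'][v-14:v+15,u-14:u+15],(390,390),interpolation=cv2.INTER_CUBIC))
cv2.imwrite('pics/hex.png',np.hstack(tiles))
rel(.612,-.125,.12,np.radians(90))
E
```

```text
[(np.float64(57.728), np.float64(56.0), np.float64(-0.004), np.float64(0.003)), (np.float64(57.505), np.float64(0.0), np.float64(-0.004), np.float64(0.003)), (np.float64(57.258), np.float64(0.0), np.float64(-0.004), np.float64(0.002)), (np.float64(57.19), np.float64(52.0), np.float64(-0.004), np.float64(0.003)), (np.float64(57.018), np.float64(56.0), np.float64(-0.004), np.float64(0.002))]
[(np.float64(75.888), np.float64(24.0), np.float64(-0.001), np.float64(0.005)), (np.float64(75.822), np.float64(20.0), np.float64(-0.001), np.float64(0.006)), (np.float64(75.78), np.float64(20.0), np.float64(-0.001), np.float64(0.005)), (np.float64(75.49), np.float64(24.0), np.float64(-0.001), np.float64(0.006)), (np.float64(75.349), np.float64(16.0), np.float64(-0.001), np.float64(0.006))]Traceback (most recent call last):
  File "<stdin>", line 21, in <module>
  File "h.py", line 24, in rel
    print('rel',d.round(4),best.round(4),'j6',o['joint_pos'][5].round(2),'tcp',o['tool_pos'].round(4),'w',o['gripper_width'].round(4),'t',o['time'])
                                                                                                          ^^^^^^^^^^^^^^^^^^^^^^^^
AttributeError: 'float' object has no attribute 'round'
```

View pics/hex.png

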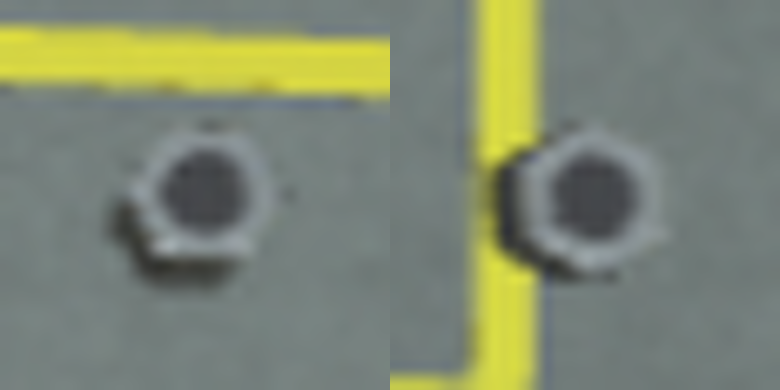

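Left tile: nut A has a flat facing the robot, so its flats point along about 0/60/120 deg. Right tile: nut B has corners fore and aft, so its flats point along about 25–30/85–90 deg. I'll fetch nut A first.

```bash
sed -i "s/o\['gripper_width'\].round(4)/round(o['gripper_width'],4)/" h.py
python3 - <<'E'
from h import *
rel(.609,-.125,.12,np.radians(58))
rel(.609,-.125,.23,np.radians(58))
E
```

```text
rel [-0.418   0.6015  0.1113] [ 0.000e+00 -1.000e-04  1.007e-01] j6 -0.12 tcp [0.2542 0.5158 0.2314] w 0.0857 t 0.75
rel [-0.418   0.6015  0.0013] [ 0.000e+00 -1.000e-04  1.007e-01] j6 -0.12 tcp [0.2542 0.5158 0.2314] w 0.0857 t 0.75
```

```bash
python3 -m inch '[[[0,-0.418,0.6015,0,0,0,0.1],[0,-0.418,0.6015,0,0,0,0.1],[0,-0.418,0.6015,0,0,0,0.1],[0,-0.418,0.6015,0,0,0,0.1],[0,-0.418,0.6015,0,0,0,0.1],[0,-0.418,0.6015,0,0,0,0.1],[0,-0.418,0.6015,0,0,0,0.1],[0,-0.418,0.6015,0,0,0,0.1],[0,-0.418,0.6015,0,0,0,0.1],[0,-0.418,0.6015,0,0,0,0.1],[0,-0.418,0.6015,0,0,0,0.1],[0,-0.418,0.6015,0,0,0,0.1]]]' 40
python3 - <<'E'
from h import *
rel(.609,-.125,.23,np.radians(58))
E
```

```text
time: 1.95
tool_pos: [0.5456, -0.0111, 0.2316]
eef_rot: [0.0, 0.875, 0.485, 0.0]
wrist_force: [0.7, 1.2, -0.6]
gripper_width: 0.0852
rel [-0.063   0.1141  0.0016] [ 0.0006 -0.0007  0.0003] j6 -1.16 tcp [ 0.5456 -0.0111  0.2316] w 0.0852 t 1.95
```

```bash
python3 -m inch '[[[0,-0.063,0.114,0.04,0,0,0],[0,-0.063,0.114,0.08,0,0,0],[0,-0.063,0.114,0.1,0,0,0],[0,-0.063,0.114,0.13,0,0,0],[0,-0.063,0.114,0.13,0,0,0],[0,-0.063,0.114,0.13,0,0,0],[0,-0.063,0.114,0.13,0,0,0]]]'
python3 - <<'E'
from h import *
for c,z in (('side',.02),('top',.03)):
  s=snap(c,c+'1')
  for d in manip.masks_of('nut0_c',c):
    v,u=np.nonzero(d['region']);print(c,d['confidence'],u.mean().round(1),v.mean().round(1),ray(s,u.mean(),v.mean(),z).round(4))
rel(.609,-.125,.008,np.radians(58))
E
```

```text
time: 2.65
tool_pos: [0.6094, -0.1225, 0.1035]
eef_rot: [0.001, 0.874, 0.485, 0.001]
wrist_force: [0.0, 0.5, -0.1]
gripper_width: 0.0856
side 0.55 353.5 250.1 [ 0.6121 -0.1277  0.02  ]
top 0.2 182.7 233.5 [0.4688 0.4376 0.03  ]
rel [-0.0024  0.0009  0.0956] [ 0.0037 -0.0011  0.0018] j6 -1.32 tcp [ 0.6091 -0.1224  0.1036] w 0.0855 t 2.85
```

```bash
python3 -m inch '[[[0,-0.003,0.002,0.04,0,0,0],[0,-0.003,0.002,0.07,0,0,0],[0,-0.003,0.002,0.085,0,0,0],[0,-0.003,0.002,0.095,0,0,0],[0,-0.003,0.002,0.095,0,0,0],[255,-0.003,0.002,0.095,0,0,0],[255,-0.003,0.002,0.095,0,0,0],[255,-0.003,0.002,0.095,0,0,0],[255,-0.003,0.002,0.095,0,0,0],[255,-0.003,0.002,0.095,0,0,0],[255,-0.003,0.002,0.095,0,0,0],[255,-0.003,0.002,0.095,0,0,0]]]' 50
```

```text
time: 4.05
tool_pos: [0.609, -0.1266, 0.0073]
eef_rot: [0.001, 0.874, 0.485, 0.001]
wrist_force: [0.4, 0.4, 4.8]
gripper_width: 0.0272
```

```bash
python3 -m inch '[[[255,0,0,-0.03,0,0,0],[255,0,0,-0.07,0,0,0],[255,0,0,-0.11,0,0,0],[255,0,0,-0.14,0,0,0],[255,0,0,-0.14,0,0,0],[255,0,0,-0.14,0,0,0]]]'
python3 - <<'E'
from h import *
c=np.array([.5515,.1425]);a=-.12
ex=np.array([np.cos(a),np.sin(a)]);ey=np.array([-ex[1],ex[0]])
for y in(-.045,.045):
  t=c+ex*-.02+ey*y;print(t)
  rel(t[0],t[1],.15,a+np.pi/2); rel(t[0],t[1],.15,a+np.pi/3)
E
```

```text
time: 4.65
tool_pos: [0.608, -0.1265, 0.1463]
eef_rot: [0.0, 0.874, 0.485, 0.0]
wrist_force: [-0.4, 0.8, -1.6]
gripper_width: 0.0276
[0.52625678 0.10021786]
rel [ 0.149  -0.1894 -0.0037] [ 2.000e-04 -0.000e+00 -4.378e-01] j6 -1.33 tcp [ 0.608  -0.1265  0.1463] w 0.0276 t 4.65
rel [ 0.149  -0.1894 -0.0037] [ 0.0002 -0.0001  0.0858] j6 -1.33 tcp [ 0.608  -0.1265  0.1463] w 0.0276 t 4.65
[0.53703088 0.18957063]
rel [ 0.2306 -0.2275 -0.0037] [ 2.000e-04 -0.000e+00 -4.378e-01] j6 -1.33 tcp [ 0.608  -0.1265  0.1463] w 0.0276 t 4.65
rel [ 0.2306 -0.2275 -0.0037] [ 0.0002 -0.0001  0.0858] j6 -1.33 tcp [ 0.608  -0.1265  0.1463] w 0.0276 t 4.65
```

```bash
python3 -m inch '[[[255,-0.03,-0.05,-0.03,0,0,0],[255,-0.048,-0.078,-0.03,0,0,0],[255,-0.02,-0.1,-0.03,0,0,-0.15],[255,0.01,-0.115,-0.03,0,0,-0.3],[255,0.05,-0.135,-0.03,0,0,-0.438],[255,0.09,-0.155,-0.03,0,0,-0.438],[255,0.13,-0.175,-0.03,0,0,-0.438],[255,0.17,-0.195,-0.03,0,0,-0.438],[255,0.2306,-0.2275,-0.02,0,0,-0.438],[255,0.2306,-0.2275,0,0,0,-0.438],[255,0.2306,-0.2275,0,0,0,-0.438],[255,0.2306,-0.2275,0,0,0,-0.438]]]'
python3 - <<'E'
from h import *
rel(.537,.19,.014,np.pi/2-.12)
E
```

```text
time: 5.85
tool_pos: [0.5356, 0.1892, 0.144]
eef_rot: [-0.001, 0.748, 0.664, -0.003]
wrist_force: [-0.3, 0.3, -0.2]
gripper_width: 0.0274
rel [0.0013 0.0019 0.13  ] [-0.0049  0.0025  0.0016] j6 -1.23 tcp [0.5356 0.1892 0.144 ] w 0.0274 t 5.85
```

```bash
python3 -m inch '[[[255,0.001,0.001,0.04,0,0,0],[255,0.001,0.001,0.08,0,0,0],[255,0.001,0.001,0.11,0,0,0],[255,0.001,0.001,0.128,0,0,0],[255,0.001,0.001,0.128,0,0,0],[255,0.001,0.001,0.128,0,0,0],[110,0.001,0.001,0.128,0,0,0],[110,0.001,0.001,0.128,0,0,0],[110,0.001,0.001,0.128,0,0,0],[110,0.001,0.001,0.09,0,0,0],[110,0.001,0.001,0.04,0,0,0],[110,0.001,0.001,-0.03,0,0,0]]]'
python3 - <<'E'
from h import *
for c,z in (('side',.02),('top',.03)):
  s=snap(c,c+'2')
  for d in manip.masks_of('nut0_c',c):
    v,u=np.nonzero(d['region']);print(c,d['confidence'],u.mean().round(1),v.mean().round(1),ray(s,u.mean(),v.mean(),z).round(4))
rel(.472,-.227,.15,np.radians(85));rel(.472,-.227,.15,np.radians(24))
E
```

```text
time: 7.05
tool_pos: [0.5379, 0.1904, 0.158]
eef_rot: [-0.0, 0.748, 0.664, -0.0]
wrist_force: [1.6, 1.6, -0.9]
gripper_width: 0.0482
side 0.72 413.7 302.0 [ 0.707  -0.3206  0.02  ]
side 0.6 304.8 346.9 [ 0.4208 -0.366   0.02  ]
top 0.61 273.8 208.4 [0.5365 0.1822 0.03  ]
top 0.55 380.6 126.8 [ 0.767  -0.1226  0.03  ]
rel [-0.4228 -0.017   0.0077] [ 0.0042 -0.0014 -0.0322] j6 -1.23 tcp [0.5392 0.1908 0.1584] w 0.0483 t 7.25
rel [-0.4228 -0.017   0.0077] [ 0.003  -0.0035  1.0324] j6 -1.23 tcp [0.5392 0.1908 0.1584] w 0.0483 t 7.25
```

View pics/side2.png

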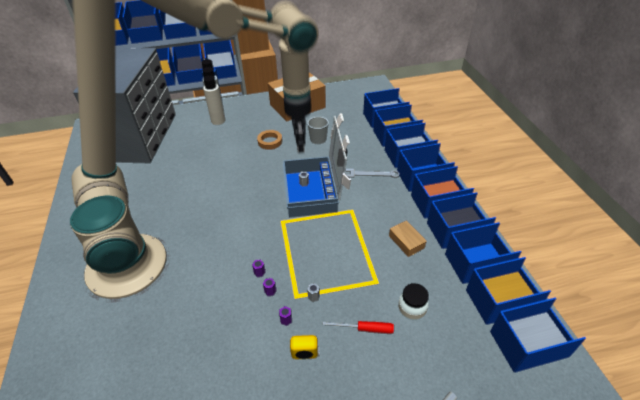

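The side picture shows nut A standing in the compartment at (304,178) and nut B unchanged at (313,292).

```bash
python3 -m inch '[[[110,-0.05,-0.003,-0.03,0,0,0],[0,-0.1,-0.005,-0.03,0,0,0],[0,-0.15,-0.008,-0.03,0,0,-0.03],[0,-0.2,-0.01,-0.03,0,0,-0.03],[0,-0.25,-0.012,-0.03,0,0,-0.03],[0,-0.3,-0.014,-0.03,0,0,-0.03],[0,-0.35,-0.016,-0.03,0,0,-0.03],[0,-0.4,-0.017,0,0,0,-0.03],[0,-0.423,-0.017,0.03,0,0,-0.03],[0,-0.423,-0.017,0.05,0,0,-0.03],[0,-0.423,-0.017,0.05,0,0,-0.03],[0,-0.423,-0.017,0.05,0,0,-0.03]]]'
python3 - <<'E'
from h import *
s=snap('side','side3')
for d in manip.masks_of('nut0_c','side'):
    v,u=np.nonzero(d['region']);print(d['confidence'],u.mean().round(1),v.mean().round(1),ray(s,u.mean(),v.mean(),.02).round(4))
cv2.imwrite('pics/s3c.png',cv2.resize(s['pixels'][220:340,230:390],None,fx=4,fy=4))
rel(.472,-.227,.008,np.radians(85))
E
```

```text
time: 8.45
tool_pos: [0.4701, -0.2267, 0.1052]
eef_rot: [-0.002, 0.738, 0.675, -0.0]
wrist_force: [0.2, -0.2, 1.5]
gripper_width: 0.0853
0.66 339.1 120.6 [0.7449 0.4774 0.02  ]
0.42 407.3 238.4 [ 0.7703 -0.1269  0.02  ]
rel [0.     0.0003 0.099 ] [ 0.001   0.0002 -0.0014] j6 -2.06 tcp [ 0.4716 -0.227   0.107 ] w 0.0854 t 8.55
```

View pics/s3c.png

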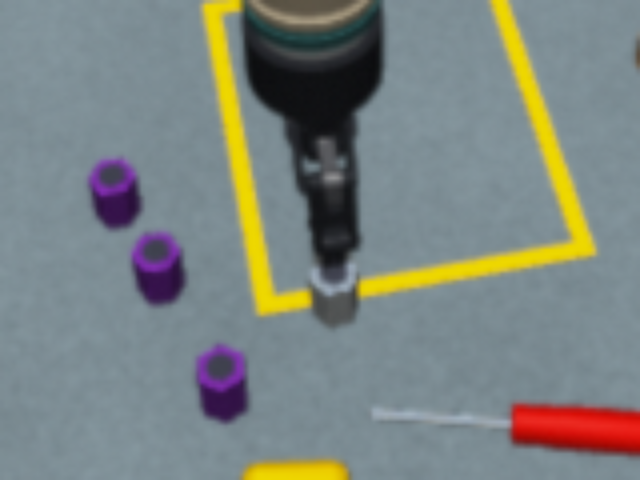

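The crop shows the nut unmoved at crop (335,293), directly below the fingers. Descending now.

```bash
python3 -m inch '[[[0,0,0,0.04,0,0,0],[0,0,0,0.07,0,0,0],[0,0,0,0.088,0,0,0],[0,0,0,0.098,0,0,0],[0,0,0,0.098,0,0,0],[255,0,0,0.098,0,0,0],[255,0,0,0.098,0,0,0],[255,0,0,0.098,0,0,0],[255,0,0,0.098,0,0,0],[255,0,0,0.098,0,0,0],[255,0,0,0.098,0,0,0],[255,0,0,0.098,0,0,0]]]' 50
```

```text
time: 9.75
tool_pos: [0.4715, -0.2279, 0.0092]
eef_rot: [0.001, 0.738, 0.675, 0.0]
wrist_force: [-0.9, -0.5, 5.6]
gripper_width: 0.0273
```

```bash
python3 -m inch '[[[255,0,0,-0.04,0,0,0],[255,0,0,-0.08,0,0,0],[255,0,0,-0.13,0,0,0],[255,0,0,-0.16,0,0,0],[255,0,0,-0.16,0,0,0],[255,0,0,-0.16,0,0,0]]]'
python3 - <<'E'
from h import *
rel(.526,.1,.165,np.pi/2-.12)
E
```

```text
time: 10.35
tool_pos: [0.4708, -0.2274, 0.1685]
eef_rot: [0.0, 0.738, 0.675, 0.0]
wrist_force: [-0.1, 0.0, -1.0]
gripper_width: 0.0274
rel [0.331  0.0256 0.0034] [0.0006 0.0002 0.0301] j6 -2.06 tcp [ 0.4708 -0.2274  0.1685] w 0.0274 t 10.35
```

```bash
python3 -m inch '[[[255,0.05,0,0,0,0,0],[255,0.1,0,0,0,0,0],[255,0.15,0.005,0,0,0,0.03],[255,0.2,0.01,0,0,0,0.03],[255,0.25,0.02,0,0,0,0.03],[255,0.3,0.025,0,0,0,0.03],[255,0.331,0.026,0,0,0,0.03],[255,0.331,0.026,0.02,0,0,0.03],[255,0.331,0.026,0.02,0,0,0.03],[255,0.331,0.026,0.02,0,0,0.03]]]'
python3 - <<'E'
from h import *
s=snap('top','top4')
for d in manip.masks_of('nut0_c','top'):
    v,u=np.nonzero(d['region']);print(d['confidence'],u.mean().round(1),v.mean().round(1),ray(s,u.mean(),v.mean(),.03).round(4))
rel(.526,.1,.016,np.pi/2-.12)
E
```

```text
time: 11.35
tool_pos: [0.525, 0.0995, 0.1464]
eef_rot: [-0.001, 0.748, 0.664, -0.002]
wrist_force: [0.3, -0.3, -0.2]
gripper_width: 0.0272
rel [ 0.0009 -0.0004  0.132 ] [-0.0009  0.0003 -0.001 ] j6 -1.39 tcp [0.5264 0.0991 0.148 ] w 0.0273 t 11.45
```

```bash
python3 -m inch '[[[255,0.001,0,0.04,0,0,0],[255,0.001,0,0.08,0,0,0],[255,0.001,0,0.11,0,0,0],[255,0.001,0,0.131,0,0,0],[255,0.001,0,0.131,0,0,0],[255,0.001,0,0.131,0,0,0],[110,0.001,0,0.131,0,0,0],[110,0.001,0,0.131,0,0,0],[110,0.001,0,0.131,0,0,0],[110,0.001,0,0.1,0,0,0],[110,0.001,0,0.05,0,0,0],[110,0.001,0,-0.02,0,0,0]]]'
python3 -m inch '[[[110,-0.05,-0.05,-0.04,0,0,0],[110,-0.1,-0.1,-0.05,0,0,0],[110,-0.15,-0.15,-0.05,0,0,0],[110,-0.2,-0.2,-0.05,0,0,0],[110,-0.2,-0.2,-0.05,0,0,0],[255,-0.2,-0.2,-0.05,0,0,0],[255,-0.2,-0.2,-0.05,0,0,0],[255,-0.2,-0.2,-0.05,0,0,0],[255,-0.2,-0.2,-0.05,0,0,0]]]'
python3 - <<'E'
from h import *
t=snap('top','top5');s=snap('side','side5')
a=cv2.resize(t['pixels'][120:260,220:360],(560,560),interpolation=2)
cv2.imwrite('pics/c5.png',a)
g=s['pixels'][100:220,270:360]; cv2.imwrite('pics/c5s.png',cv2.resize(g,None,fx=5,fy=5))
cv2.imwrite('pics/both5.png',np.hstack([a[:400,:400] if 0 else cv2.resize(a,(420,420)),cv2.resize(g,(315,420))]))
E
```

```text
time: 12.65
tool_pos: [0.526, 0.1009, 0.1498]
eef_rot: [-0.0, 0.748, 0.664, -0.0]
wrist_force: [1.8, 0.4, -0.5]
gripper_width: 0.0484
time: 13.55
tool_pos: [0.3052, -0.0736, 0.1987]
eef_rot: [0.001, 0.748, 0.664, 0.001]
wrist_force: [-0.3, 0.3, 0.3]
gripper_width: 0.0001
```

View pics/both5.png

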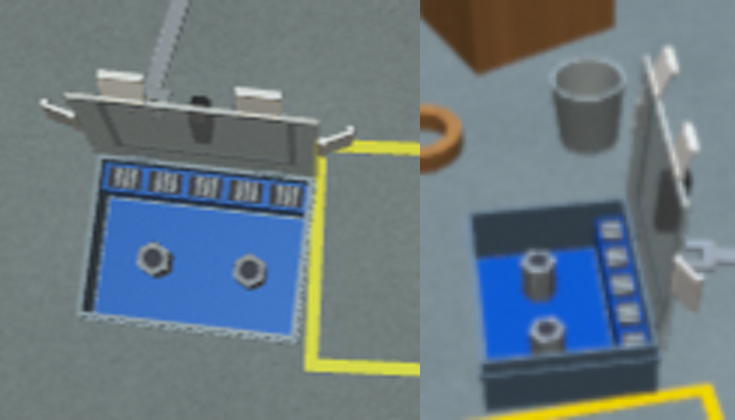

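Both nuts stand in the compartment, and the lid is still open, leaning back. Next I go over the lid and down behind its free edge.

Run:
```python
from h import *
c=np.array([.5515,.1425]);a=-.12
ex=np.array([np.cos(a),np.sin(a)])
t=c+ex*.135
rel(t[0],t[1],.29,np.pi/2-.12)
t=(proj(snap('top'),[t[0],t[1],.2]));print(t)
```

```text
rel [ 0.2429  0.3543 -0.0914] [ 0.0004 -0.0004  0.0023] j6 -1.91 tcp [ 0.3053 -0.0732  0.1984] w -0.0001 t 13.65
[287.78635603 140.58163615]
```

```bash
python3 -m inch '[[[255,0.02,0.02,-0.04,0,0,0],[255,0.05,0.05,-0.08,0,0,0],[255,0.08,0.08,-0.095,0,0,0],[255,0.11,0.12,-0.095,0,0,0],[255,0.14,0.155,-0.095,0,0,0],[255,0.17,0.195,-0.095,0,0,0],[255,0.2,0.235,-0.095,0,0,0],[255,0.22,0.275,-0.095,0,0,0],[255,0.243,0.315,-0.095,0,0,0],[255,0.243,0.354,-0.095,0,0,0],[255,0.243,0.354,-0.095,0,0,0],[255,0.243,0.354,-0.095,0,0,0]]]'
python3 - <<'E'
from h import *
rel(.6855,.1263,.183,np.pi/2-.12)
E
```

```text
time: 14.9
tool_pos: [0.6851, 0.1266, 0.2909]
eef_rot: [-0.001, 0.748, 0.664, -0.001]
wrist_force: [-1.1, -0.2, -1.0]
gripper_width: 0.0002
rel [-0.0002  0.0008  0.1079] [-0.0037  0.0005  0.002 ] j6 -1.37 tcp [0.6851 0.1266 0.2909] w 0.0002 t 14.9
```

```bash
python3 -m inch '[[[255,0,0,0.05,0,0,0],[255,0,0,0.1,0,0,0],[255,0,0,0.106,0,0,0],[255,0,0,0.106,0,0,0],[255,0,-0.015,0.106,0,0,0],[255,0,-0.025,0.106,0,0,0],[255,0,-0.035,0.106,0,0,0],[255,0,-0.045,0.106,0,0,0],[255,0,-0.055,0.106,0,0,0],[255,0,-0.065,0.106,0,0,0],[255,0,-0.075,0.106,0,0,0],[255,0,-0.085,0.106,0,0,0]]]'
python3 -m inch '[[[255,0,-0.01,0,0,0,0],[255,0,-0.02,0,0,0,0],[255,0,-0.03,0,0,0,0],[255,0,-0.04,0,0,0,0],[255,0,-0.05,0,0,0,0],[255,0,-0.05,0,0,0,0]]]'
python3 - <<'E'
from h import *
t=snap('top','top6');s=snap('side','side6')
cv2.imwrite('pics/both6.png',np.hstack([cv2.resize(t['pixels'][110:260,220:370],(400,400)),cv2.resize(s['pixels'][80:220,250:390],(400,400))]))
print(manip.get_obs()['wrist_force'])
E
```

```text
time: 16.1
tool_pos: [0.5994, 0.1353, 0.1872]
eef_rot: [-0.0, 0.748, 0.663, -0.0]
wrist_force: [0.7, -0.8, -0.5]
gripper_width: -0.0
time: 16.7
tool_pos: [0.549, 0.1415, 0.1874]
eef_rot: [-0.0, 0.748, 0.664, -0.0]
wrist_force: [-0.1, -0.6, -0.2]
gripper_width: -0.0003
[0.52171136 0.03443027 0.30549472]
```

View pics/both6.png

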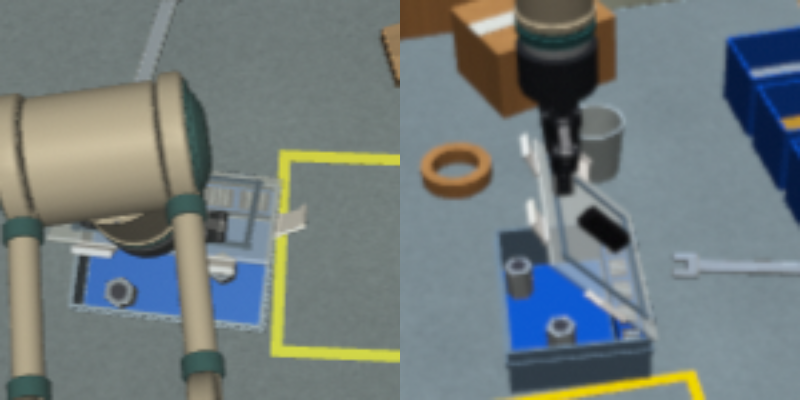

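The lid is now at about 60° and tipping forward ahead of the fingers. I'll nudge a little more and let it fall.

```bash
python3 -m inch '[[[255,0,-0.01,0,0,0,0],[255,0,-0.02,0,0,0,0],[255,0,-0.02,-0.04,0,0,0],[255,0,-0.02,-0.06,0,0,0],[255,0,-0.02,-0.06,0,0,0],[255,0,-0.02,-0.06,0,0,0],[255,0,-0.02,-0.06,0,0,0],[255,0,-0.02,-0.06,0,0,0],[255,0,-0.02,-0.06,0,0,0],[255,0,-0.02,-0.06,0,0,0],[255,0,-0.02,-0.06,0,0,0],[255,0,-0.02,-0.06,0,0,0]]]'
python3 -m inch '[[[255,0,-0.05,0,0,0,0],[255,0,-0.1,0,0,0,0],[255,0,-0.15,0,0,0,0],[255,0,-0.2,0,0,0,0],[255,0,-0.2,0,0,0,0],[255,0,-0.2,0,0,0,0],[255,0,-0.2,0,0,0,0],[255,0,-0.2,0,0,0,0],[255,0,-0.2,0,0,0,0],[255,0,-0.2,0,0,0,0],[255,0,-0.2,0,0,0,0],[255,0,-0.2,0,0,0,0]]]'
python3 -m inch '[[[255,-0.05,0,0,0,0,0],[255,-0.1,0,0,0,0,0],[255,-0.15,0,0,0,0,0],[255,-0.2,0,0,0,0,0],[255,-0.25,0,0,0,0,0],[255,-0.25,0,0,0,0,0],[255,-0.25,0,0,0,0,0],[255,-0.25,0,0,0,0,0]]]'
python3 - <<'E'
from h import *
t=snap('top','top7');s=snap('side','side7')
cv2.imwrite('pics/both7.png',np.hstack([cv2.resize(t['pixels'][135:255,220:340],(400,400)),cv2.resize(s['pixels'][100:220,250:370],(400,400))]))
for c in('top','side'):
  for n in ('clip_a','lid_grip'):
   for d in manip.boxes_of(n,c):print(c,n,d)
E
```

```text
time: 18.0
tool_pos: [0.5309, 0.1437, 0.2472]
eef_rot: [-0.0, 0.748, 0.663, -0.0]
wrist_force: [0.3, -0.3, 0.1]
gripper_width: -0.0
time: 19.2
tool_pos: [0.3325, 0.1675, 0.2472]
eef_rot: [-0.0, 0.748, 0.663, -0.0]
wrist_force: [0.2, -0.2, -0.6]
gripper_width: 0.0
time: 20.0
tool_pos: [0.3024, -0.0798, 0.2472]
eef_rot: [-0.0, 0.748, 0.664, 0.0]
wrist_force: [-0.7, 0.8, -0.2]
gripper_width: -0.0001
top clip_a {'box': [235.4, 170.4, 333.6, 243.1], 'confidence': 0.62}
top clip_a {'box': [292.4, 234.6, 308.3, 248.5], 'confidence': 0.59}
top clip_a {'box': [252.4, 228.0, 267.7, 240.0], 'confidence': 0.47}
top lid_grip {'box': [237.3, 167.6, 333.4, 240.2], 'confidence': 0.58}
side clip_a {'box': [296.0, 147.4, 306.6, 154.8], 'confidence': 0.63}
side clip_a {'box': [302.1, 200.4, 314.2, 206.7], 'confidence': 0.56}
side clip_a {'box': [274.4, 164.8, 281.0, 177.0], 'confidence': 0.52}
side clip_a {'box': [277.8, 188.7, 284.5, 198.0], 'confidence': 0.48}
side lid_grip {'box': [272.3, 149.2, 336.8, 208.3], 'confidence': 0.66}
side lid_grip {'box': [291.7, 336.9, 321.0, 359.2], 'confidence': 0.48}
side lid_grip {'box': [329.0, 321.0, 394.2, 334.1], 'confidence': 0.38}
```

View pics/both7.png

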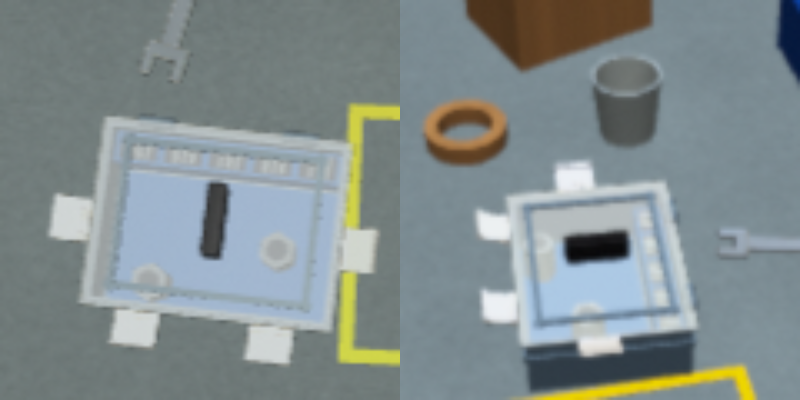

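The lid is shut flat with all four white clips sticking out. One nut was knocked toward the front left but is still inside, and no further nut was hidden behind the lid. I'll re-measure the case and plan clip a.

```bash
cat > cp.py <<'E'
from h import *
C=np.array([.5515,.1425]);A=-.12
def cw(x,y,C=C,A=A):
    return C+np.array([np.cos(A)*x-np.sin(A)*y,np.sin(A)*x+np.cos(A)*y])
E
python3 - <<'E'
from h import *
s=snap('top')
P=np.array([ray(s,220+x/3.333-.35,135+y/3.333-.35,.066)[:2] for x,y in((80,302),(332,330),(352,143),(107,118))])
print(P.round(4));m=P.mean(0);e=(P[2]+P[3]-P[0]-P[1]);f=(P[0]+P[3]-P[1]-P[2])
print(m,np.arctan2(e[1],e[0]),np.arctan2(-f[0],f[1]),np.linalg.norm(P[0]-P[1]),np.linalg.norm(P[1]-P[2]))
print('grip',ray(s,284-.3,200.7,.088))
from cp import cw
for n,x,y,z in(('a',-.103,.055,.12),('b',-.103,-.055,.12)):
  t=cw(x,y);rel(t[0],t[1],z,np.pi/2-.12)
for n,x,y in(('a',-.096,.055),('b',-.096,-.055),('c',-.01,.121),('d',-.01,-.121)):print(n,proj(s,[*cw(x,y),.066]))
E
```

```text
[[0.4876 0.2593]
 [0.4628 0.0543]
 [0.616  0.0365]
 [0.6395 0.2387]]
[0.55148578 0.14721614] -0.12497538224233937 -0.11814437622501753 0.20648593242081587 0.15417895816989696
grip [0.55078502 0.14814014 0.088     ]
rel [0.305  0.1185 0.1273] [ 0.     -0.0001  0.0032] j6 -1.94 tcp [ 0.3026 -0.0797  0.2473] w -0.0 t 20.35
rel [0.195  0.1181 0.1273] [ 0.     -0.0001  0.0032] j6 -1.94 tcp [ 0.3026 -0.0797  0.2473] w -0.0 t 20.35
a [262.21535301 234.24688203]
b [302.5782416  238.74055265]
c [242.3024482  200.24078336]
d [330.37994856 209.81588732]
```

```bash
sed -i 's/C=np.array(\[.5515,.1425\])/C=np.array([.551,.147])/' cp.py
python3 -m inch '[[[255,0.05,0.02,0,0,0,0],[255,0.1,0.04,0,0,0,0],[255,0.15,0.06,0,0,0,0],[255,0.2,0.08,0,0,0,0],[255,0.25,0.1,0.04,0,0,0],[255,0.3,0.118,0.08,0,0,0],[255,0.3095,0.118,0.12,0,0,0],[255,0.3095,0.118,0.127,0,0,0],[255,0.3095,0.118,0.127,0,0,0],[255,0.3095,0.118,0.127,0,0,0]]]'
python3 - <<'E'
from cp import *
t=cw(-.103,.055);rel(t[0],t[1],.03,np.pi/2-.12)
E
```

```text
time: 21.35
tool_pos: [0.456, 0.2129, 0.12]
eef_rot: [-0.0, 0.747, 0.664, -0.001]
wrist_force: [0.1, -0.7, 0.8]
gripper_width: 0.0002
rel [ 0.0011 -0.0006  0.09  ] [-0.0017  0.0012  0.0023] j6 -1.15 tcp [0.456  0.2129 0.12  ] w 0.0002 t 21.35
```

```bash
python3 -m inch '[[[255,0,0,0.025,0,0,0],[255,0,0,0.04,0,0,0],[255,0,0,0.05,0,0,0],[255,0,0,0.06,0,0,0],[255,0,0,0.07,0,0,0],[255,0,0,0.08,0,0,0],[255,0,0,0.09,0,0,0],[255,0,0,0.09,0,0,0]]]'
python3 -m inch '[[[255,0,0.003,0,0,0,0],[255,0,0.006,0,0,0,0],[255,0,0.008,0,0,0,0],[255,0,0.008,0,0,0,0]]]'
```

```text
time: 22.15
tool_pos: [0.4556, 0.2122, 0.0288]
eef_rot: [-0.001, 0.748, 0.664, -0.001]
wrist_force: [-0.1, 0.4, 1.2]
gripper_width: -0.0001
time: 22.55
tool_pos: [0.4636, 0.2117, 0.0302]
eef_rot: [-0.001, 0.748, 0.663, -0.001]
wrist_force: [-3.4, 1.3, 0.3]
gripper_width: -0.0003
```

```bash
python3 -m inch '[[[255,0,0.001,0,0,0,0],[255,0,0.001,0,0,0,0],[255,0,0.001,0,0,0,0]]]'
python3 -m inch '[[[255,0,-0.02,0,0,0,0],[255,0,-0.02,0,0,0,0],[255,0,-0.02,-0.05,0,0,0],[255,-0.02,-0.02,-0.09,0,0,0],[255,-0.07,-0.012,-0.09,0,0,0],[255,-0.11,-0.012,-0.09,0,0,0],[255,-0.11,-0.012,-0.09,0,0,0],[255,-0.11,-0.012,-0.09,0,0,0]]]'
python3 - <<'E'
from cp import *
t=snap('top');s=snap('side')
cv2.imwrite('pics/both8.png',np.hstack([cv2.resize(t['pixels'][135:255,220:340],(400,400)),cv2.resize(s['pixels'][100:220,250:370],(400,400))]))
t=cw(-.103,-.055);rel(t[0],t[1],.12,np.pi/2-.12)
E
```

```text
time: 22.85
tool_pos: [0.4639, 0.2117, 0.0302]
eef_rot: [-0.001, 0.748, 0.663, -0.001]
wrist_force: [-4.2, 2.8, 1.1]
gripper_width: 0.0001
time: 23.65
tool_pos: [0.4419, 0.1029, 0.1209]
eef_rot: [0.001, 0.749, 0.663, 0.001]
wrist_force: [0.7, -0.2, 1.2]
gripper_width: -0.0
rel [0.0006 0.0006 0.0006] [ 0.0016 -0.0007  0.0003] j6 -1.37 tcp [0.4415 0.1042 0.1206] w -0.0002 t 23.75
```

View pics/both8.png

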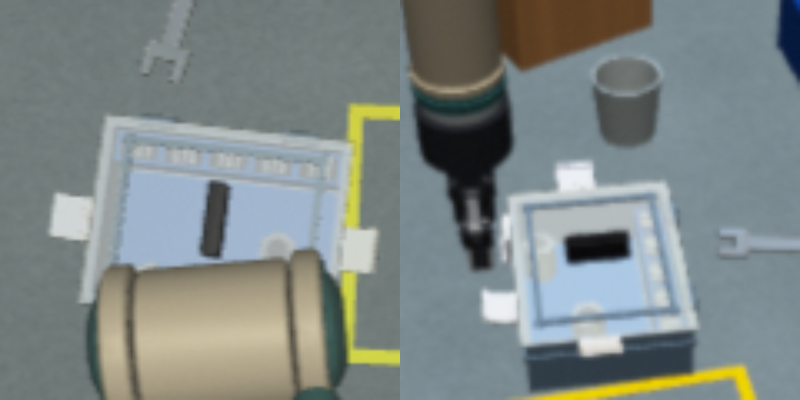

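Clip a now shows only as a thin sliver at tile position (505,238), so it looks folded, and the case hasn't moved. Clip b gets the same motion.

```bash
python3 -m inch '[[[255,0,0,0.025,0,0,0],[255,0,0,0.04,0,0,0],[255,0,0,0.05,0,0,0],[255,0,0,0.06,0,0,0],[255,0,0,0.07,0,0,0],[255,0,0,0.08,0,0,0],[255,0,0,0.09,0,0,0],[255,0,0,0.09,0,0,0],[255,0,0.003,0.09,0,0,0],[255,0,0.006,0.09,0,0,0],[255,0,0.009,0.09,0,0,0],[255,0,0.009,0.09,0,0,0]]]'
python3 - <<'E'
from cp import *
t=cw(-.010,-.132);rel(t[0],t[1],.12,np.pi/2-.12)
E
```

```text
time: 24.95
tool_pos: [0.4501, 0.1025, 0.0306]
eef_rot: [0.0, 0.748, 0.663, 0.0]
wrist_force: [0.8, -0.2, 0.4]
gripper_width: -0.0
rel [-0.0757  0.0849 -0.0894] [ 0.0009 -0.0002  0.    ] j6 -1.38 tcp [0.4501 0.1025 0.0306] w -0.0 t 24.95
```

```bash
python3 -m inch '[[[255,0,0.001,0,0,0,0],[255,0,0.002,0,0,0,0],[255,0,0.002,0,0,0,0]]]'
python3 -m inch '[[[255,0,0.001,0,0,0,0],[255,0,0.002,0,0,0,0],[255,0,0.002,0,0,0,0]]]'
```

```text
time: 25.25
tool_pos: [0.4503, 0.1025, 0.0304]
eef_rot: [-0.001, 0.748, 0.663, -0.001]
wrist_force: [-4.1, 0.6, 3.9]
gripper_width: -0.0006
time: 25.55
tool_pos: [0.4507, 0.1022, 0.0301]
eef_rot: [-0.002, 0.748, 0.663, -0.002]
wrist_force: [-6.5, 0.2, 5.6]
gripper_width: -0.0003
```

```bash
python3 -m inch '[[[255,0,-0.02,0,0,0,0],[255,0,-0.02,-0.03,0,0,0],[255,0,-0.02,-0.07,0,0,0],[255,-0.04,0,-0.09,0,0,0],[255,-0.075,0.04,-0.09,0,0,0],[255,-0.0757,0.081,-0.09,0,0,0],[255,-0.0757,0.081,-0.09,0,0,0],[255,-0.0757,0.081,-0.09,0,0,0]]]'
python3 - <<'E'
from cp import *
s=snap('side')
cv2.imwrite('pics/both9.png',cv2.resize(s['pixels'][100:220,250:370],(500,500)))
t=cw(-.010,-.132);rel(t[0],t[1],.03,np.pi/2-.12)
E
```

```text
time: 26.35
tool_pos: [0.5262, 0.0167, 0.1202]
eef_rot: [0.001, 0.748, 0.663, 0.001]
wrist_force: [-1.4, 0.2, -0.0]
gripper_width: 0.0002
rel [-0.      0.0006  0.09  ] [-0.0002 -0.0001  0.    ] j6 -1.55 tcp [0.5247 0.0172 0.12  ] w 0.0003 t 26.4
```

View pics/both9.png

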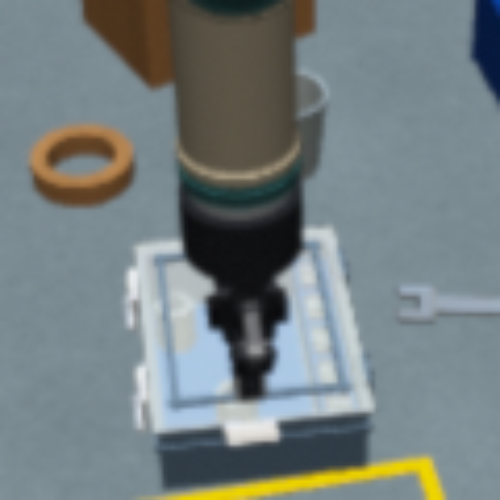

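Clips a and b are both down, seen as slivers at (132,297) and (141,395). Clip d is next.

```bash
python3 -m inch '[[[255,0,0,0.025,0,0,0],[255,0,0,0.04,0,0,0],[255,0,0,0.05,0,0,0],[255,0,0,0.06,0,0,0],[255,0,0,0.07,0,0,0],[255,0,0,0.08,0,0,0],[255,0,0,0.09,0,0,0],[255,0,0,0.09,0,0,0],[255,0.003,0,0.09,0,0,0],[255,0.005,0,0.09,0,0,0],[255,0.007,0,0.09,0,0,0],[255,0.007,0,0.09,0,0,0]]]'
python3 -m inch '[[[255,0.001,0,0,0,0,0],[255,0.002,0,0,0,0,0],[255,0.002,0,0,0,0,0]]]'
python3 -m inch '[[[255,0.001,0,0,0,0,0],[255,0.002,0,0,0,0,0],[255,0.002,0,0,0,0,0]]]'
```

```text
time: 27.6
tool_pos: [0.5258, 0.0245, 0.0306]
eef_rot: [0.0, 0.748, 0.664, 0.0]
wrist_force: [0.0, -0.2, 0.8]
gripper_width: 0.0003
time: 27.9
tool_pos: [0.526, 0.0262, 0.0304]
eef_rot: [0.0, 0.748, 0.664, 0.0]
wrist_force: [0.1, -1.6, 0.1]
gripper_width: 0.0002
time: 28.2
tool_pos: [0.5259, 0.0273, 0.0304]
eef_rot: [0.001, 0.748, 0.664, -0.001]
wrist_force: [-1.4, -6.0, 0.6]
gripper_width: -0.0001
```

```bash
python3 -m inch '[[[255,-0.02,0,0,0,0,0],[255,-0.02,0,-0.04,0,0,0],[255,-0.02,0,-0.09,0,0,0],[255,0.02,0,-0.11,0,0,0],[255,0.07,0,-0.11,0,0,0],[255,0.12,0,-0.11,0,0,0],[255,0.17,0,-0.11,0,0,0],[255,0.22,0,-0.11,0,0,0],[255,0.253,0,-0.1,0,0,0],[255,0.253,0,-0.09,0,0,0],[255,0.253,0,-0.09,0,0,0],[255,0.253,0,-0.09,0,0,0]]]'
python3 - <<'E'
from cp import *
t=cw(-.010,.132);rel(t[0],t[1],.03,np.pi/2-.12)
E
```

```text
time: 29.4
tool_pos: [0.5556, 0.2785, 0.1199]
eef_rot: [-0.0, 0.748, 0.663, -0.001]
wrist_force: [-0.4, 0.8, -0.0]
gripper_width: -0.0
rel [0.0009 0.0013 0.0899] [-0.0015  0.0009 -0.0003] j6 -1.1 tcp [0.5556 0.2785 0.1199] w -0.0 t 29.4
```

```bash
python3 -m inch '[[[255,0,0,0.025,0,0,0],[255,0,0,0.04,0,0,0],[255,0,0,0.05,0,0,0],[255,0,0,0.06,0,0,0],[255,0,0,0.07,0,0,0],[255,0,0,0.08,0,0,0],[255,0,0,0.09,0,0,0],[255,0,0,0.09,0,0,0],[255,-0.003,0,0.09,0,0,0],[255,-0.005,0,0.09,0,0,0],[255,-0.007,0,0.09,0,0,0],[255,-0.007,0,0.09,0,0,0]]]'
python3 -m inch '[[[255,-0.001,0,0,0,0,0],[255,-0.002,0,0,0,0,0],[255,-0.002,0,0,0,0,0]]]'
python3 -m inch '[[[255,-0.001,0,0,0,0,0],[255,-0.002,0,0,0,0,0],[255,-0.002,0,0,0,0,0]]]'
```

```text
time: 30.6
tool_pos: [0.5556, 0.2728, 0.0306]
eef_rot: [-0.0, 0.748, 0.663, 0.001]
wrist_force: [0.7, 2.9, -1.3]
gripper_width: -0.0001
time: 30.9
tool_pos: [0.5554, 0.271, 0.0306]
eef_rot: [-0.0, 0.748, 0.663, 0.001]
wrist_force: [-0.2, 5.3, -0.2]
gripper_width: 0.0
time: 31.2
tool_pos: [0.5551, 0.2688, 0.0305]
eef_rot: [-0.0, 0.748, 0.663, 0.0]
wrist_force: [-0.3, 5.4, -0.2]
gripper_width: 0.0004
```

```bash
python3 -m inch '[[[255,0.02,0,0,0,0,0],[255,0.02,0,-0.04,0,0,0],[255,0.02,0,-0.09,0,0,0],[255,0.02,-0.04,-0.14,0,0,0],[255,0,-0.09,-0.16,0,0,0],[255,-0.05,-0.13,-0.16,0,0,0],[0,-0.09,-0.17,-0.16,0,0,0],[0,-0.14,-0.2,-0.16,0,0,0],[0,-0.19,-0.21,-0.16,0,0,0],[0,-0.24,-0.22,-0.16,0,0,0],[0,-0.29,-0.23,-0.16,0,0,0],[0,-0.33,-0.23,-0.16,0,0,0]]]'
python3 - <<'E'
from h import *
t=snap('top');s=snap('side')
cv2.imwrite('pics/both10.png',np.hstack([cv2.resize(t['pixels'][135:255,220:340],(400,400)),cv2.resize(s['pixels'][100:220,250:370],(400,400))]))
E
```

```text
time: 32.4
tool_pos: [0.2935, -0.0007, 0.1907]
eef_rot: [0.001, 0.747, 0.665, -0.001]
wrist_force: [1.9, -1.1, 0.4]
gripper_width: 0.085
```

View pics/both10.png

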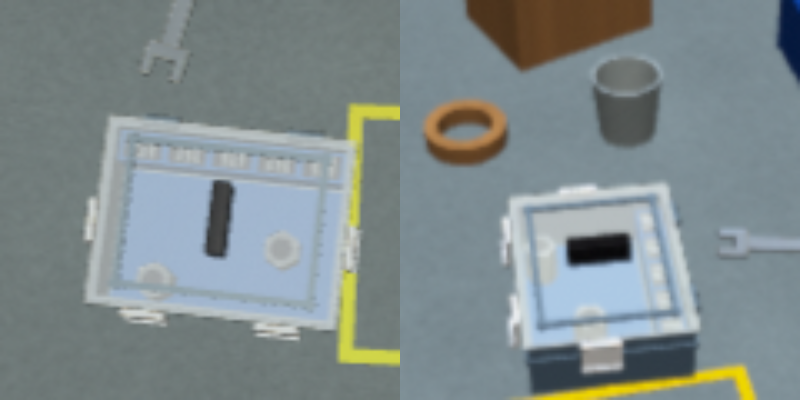

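All four clips are folded down. Next I measure the case pose and the bay, then grasp the grip bar.

Run:
```python
from h import *
s=snap('top')
def quad(q):
    P=np.array([ray(s,220+x/3.333-.35,135+y/3.333-.35,.066)[:2] for x,y in q])
    e=P[2]+P[3]-P[0]-P[1];f=P[0]+P[3]-P[1]-P[2]
    print(P.mean(0),np.arctan2(e[1],e[0]),np.arctan2(-f[0],f[1]))
quad(((86,302),(337,329),(355,143),(110,118)))
print('grip',ray(s,220+218.5/3.333-.35,135+218/3.333-.35,.088))
t=proj(s,[.543,-.092,0]);print('bay px',t)
o=manip.get_obs()
rel(.5525,.1435,.15,np.pi/2-.12,o);
```

```text
[0.55164874 0.14373886] -0.1123144139046995 -0.1164074058809981
grip [0.55247184 0.14410383 0.088     ]
bay px [370.65525685 206.12091028]
rel [0.1785 0.2366 0.0405] [ 0.0005  0.0021 -0.0097] j6 -1.68 tcp [ 0.2948 -0.0028  0.1908] w 0.0853 t 32.55
```

```bash
python3 -m inch '[[[0,0.05,0.05,0,0,0,0],[0,0.1,0.1,0,0,0,0],[0,0.14,0.14,0,0,0,0],[0,0.1785,0.18,0,0,0,-0.005],[0,0.1785,0.22,0,0,0,-0.005],[0,0.1785,0.2366,0.02,0,0,-0.005],[0,0.1785,0.2366,0.04,0,0,-0.005],[0,0.1785,0.2366,0.04,0,0,-0.005],[0,0.1785,0.2366,0.04,0,0,-0.005]]]'
python3 - <<'E'
from h import *
rel(.5525,.144,.072,np.pi/2-.115)
E
```

```text
time: 33.45
tool_pos: [0.5501, 0.1513, 0.1496]
eef_rot: [-0.001, 0.746, 0.666, -0.001]
wrist_force: [-0.8, -0.4, -0.0]
gripper_width: 0.0854
rel [-0.0069  0.0035  0.0776] [-0.0032  0.0011  0.0029] j6 -1.31 tcp [0.5501 0.1513 0.1496] w 0.0854 t 33.45
```

```bash
python3 -m inch '[[[0,-0.007,0.003,0.03,0,0,0],[0,-0.007,0.003,0.06,0,0,0],[0,-0.007,0.003,0.077,0,0,0],[0,-0.007,0.003,0.077,0,0,0],[255,-0.007,0.003,0.077,0,0,0],[255,-0.007,0.003,0.077,0,0,0],[255,-0.007,0.003,0.077,0,0,0],[255,-0.007,0.003,0.077,0,0,0],[255,-0.007,0.003,0.077,0,0,0],[255,-0.007,0.003,0.077,0,0,0],[255,-0.007,0.003,0.077,0,0,0],[255,-0.007,0.003,0.077,0,0,0]]]' 60
python3 - <<'E'
from h import *
rel(.5435,-.092,.072,np.pi/2-.053)
E
```

```text
time: 34.65
tool_pos: [0.5542, 0.1432, 0.0744]
eef_rot: [-0.0, 0.747, 0.665, 0.001]
wrist_force: [-1.1, 3.1, 5.9]
gripper_width: 0.0139
rel [-0.2348  0.0165  0.002 ] [ 0.0015 -0.002  -0.0626] j6 -1.33 tcp [0.5542 0.1432 0.0744] w 0.0139 t 34.65
```

```bash
python3 -m inch '[[[255,-0.003,0,0,0,0,0],[255,-0.009,0.001,0,0,0,-0.005],[255,-0.018,0.002,0,0,0,-0.01],[255,-0.028,0.003,0,0,0,-0.015],[255,-0.038,0.004,0,0,0,-0.02],[255,-0.048,0.004,0,0,0,-0.02],[255,-0.058,0.005,0,0,0,-0.025],[255,-0.068,0.006,0,0,0,-0.03],[255,-0.078,0.006,0,0,0,-0.03],[255,-0.088,0.007,0,0,0,-0.03],[255,-0.098,0.008,0,0,0,-0.03],[255,-0.1,0.008,0,0,0,-0.03]]]'
python3 - <<'E'
from h import *
rel(.5435,-.092,.0744,np.pi/2-.053)
s=snap('top','t11');d=manip.boxes_of('case','top');print(d[0]);print(manip.get_obs()['wrist_force'])
E
```

```text
time: 35.85
tool_pos: [0.5514, 0.0434, 0.0744]
eef_rot: [-0.0, 0.737, 0.676, 0.002]
wrist_force: [1.3, 7.5, 5.0]
gripper_width: 0.0144
rel [-0.1356  0.0039 -0.0006] [ 0.0028 -0.0041 -0.0339] j6 -1.54 tcp [0.5514 0.0434 0.0744] w 0.0144 t 35.85
{'box': [281.3, 174.2, 364.8, 235.3], 'confidence': 0.8}
[0.53213029 5.88683399 5.57283216]
```

The case follows without slipping or lifting. I continue to the bay centre.

```bash
python3 -m inch '[[[255,-0.006,0,0,0,0,0],[255,-0.016,0,0,0,0,-0.005],[255,-0.028,0.001,0,0,0,-0.01],[255,-0.04,0.002,0,0,0,-0.015],[255,-0.052,0.002,0,0,0,-0.02],[255,-0.064,0.003,0,0,0,-0.02],[255,-0.076,0.003,0,0,0,-0.03],[255,-0.09,0.004,0,0,0,-0.034],[255,-0.104,0.004,0,0,0,-0.034],[255,-0.118,0.004,0,0,0,-0.034],[255,-0.13,0.004,0,0,0,-0.034],[255,-0.1356,0.004,0,0,0,-0.034]]]'
python3 -m inch '[[[255,0,0,0,0,0,0],[255,0,0,0,0,0,0],[255,0,0,0,0,0,0]]]'
python3 - <<'E'
from h import *
s=snap('top','t12');S=snap('side','s12');d=manip.boxes_of('case','top');print(d[0])
cv2.imwrite('pics/both12.png',np.hstack([cv2.resize(s['pixels'][150:260,310:430],(436,400)),cv2.resize(S['pixels'][170:310,250:390],(360,360))[:400] if 0 else cv2.resize(S['pixels'][170:310,260:386],(360,400))]))
rel(.5435,-.092,.0744,np.pi/2-.053)
E
```

```text
time: 37.15
tool_pos: [0.5436, -0.0919, 0.0744]
eef_rot: [-0.001, 0.726, 0.688, 0.002]
wrist_force: [0.8, 10.1, 6.9]
gripper_width: 0.0144
time: 37.45
tool_pos: [0.5435, -0.0926, 0.0744]
eef_rot: [0.0, 0.725, 0.689, 0.001]
wrist_force: [0.5, 3.7, 6.5]
gripper_width: 0.0145
{'box': [330.7, 172.9, 409.5, 237.8], 'confidence': 0.71}
rel [ 0.0006 -0.     -0.    ] [ 0.0021 -0.0017  0.0013] j6 -1.82 tcp [ 0.5435 -0.0926  0.0744] w 0.0151 t 37.6
```

View pics/both12.png

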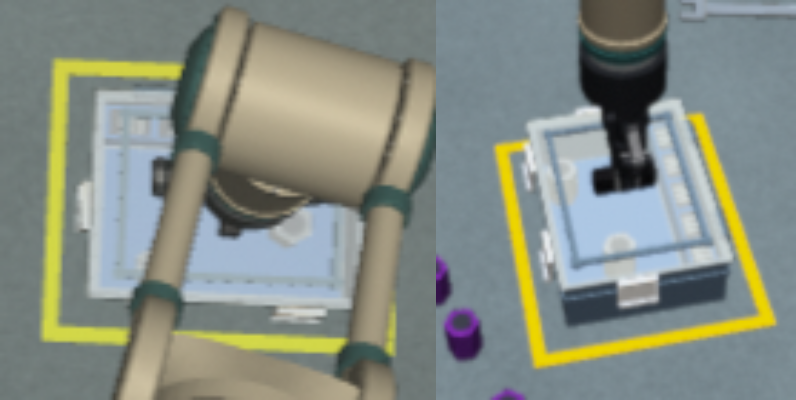

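The case sits inside the tape and square to it. I release gently, go straight up, move clear and check.

```bash
python3 -m inch '[[[120,0,0,0,0,0,0],[60,0,0,0,0,0,0],[0,0,0,0,0,0,0],[0,0,0,0,0,0,0],[0,0,0,0,0,0,0],[0,0,0,-0.03,0,0,0],[0,0,0,-0.07,0,0,0],[0,0,0,-0.12,0,0,0],[0,0,0,-0.15,0,0,0],[0,0.05,-0.05,-0.15,0,0,0],[0,0.1,-0.1,-0.15,0,0,0],[0,0.15,-0.15,-0.15,0,0,0]]]'
python3 -m inch '[[[0,0.05,-0.03,0,0,0,0],[0,0.1,-0.06,0,0,0,0],[0,0.15,-0.08,0,0,0,0],[0,0.2,-0.1,0,0,0,0],[0,0.2,-0.1,0,0,0,0],[0,0.2,-0.1,0,0,0,0]]]'
python3 - <<'E'
from h import *
s=snap('top','t13');S=snap('side','s13')
cv2.imwrite('pics/both13.png',np.hstack([cv2.resize(s['pixels'][150:260,310:430],(436,400)),cv2.resize(S['pixels'][170:310,260:386],(360,400))]))
E
```

```text
time: 38.8
tool_pos: [0.4409, 0.0187, 0.2233]
eef_rot: [0.0, 0.725, 0.688, 0.0]
wrist_force: [0.2, 1.0, -0.6]
gripper_width: 0.0855
time: 39.4
tool_pos: [0.351, 0.2251, 0.2234]
eef_rot: [-0.001, 0.723, 0.691, 0.0]
wrist_force: [-0.3, -0.4, -1.0]
gripper_width: 0.0857
```

View pics/both13.png

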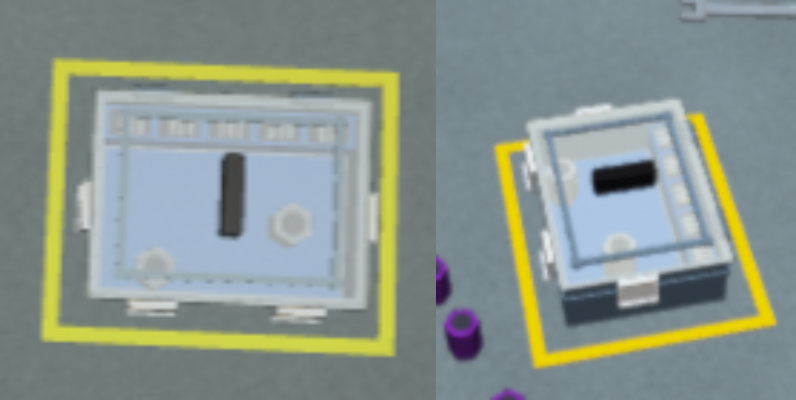

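Run:
```python
from h import *
s=snap('top')
f=lambda q,z:np.array([ray(s,310+x/3.633-.35,150+y/3.636-.35,z)[:2] for x,y in q])
P=f(((90,297),(364,307),(367,101),(98,91)),.066);B=f(((49,334),(388,349),(392,78),(60,66)),0)
for Q in(P,B):
  e=Q[2]+Q[3]-Q[0]-Q[1];g=Q[0]+Q[3]-Q[1]-Q[2];print(Q.mean(0),np.arctan2(e[1],e[0]),np.arctan2(-g[0],g[1]))
S=snap('side')
for n in('case','lid_grip'):print(n,manip.boxes_of(n,'side')[0])
```

```text
[ 0.5412144  -0.09159372] -0.0498727316786887 -0.04858875147438544
[ 0.54297129 -0.09213249] -0.05051036138041183 -0.051803151100608166
case {'box': [288.7, 206.5, 366.8, 283.8], 'confidence': 0.58}
lid_grip {'box': [290.4, 206.1, 362.7, 278.1], 'confidence': 0.8}
```

The case is centred to within about 2 mm and square to about 0.003 rad. Handing in.

```bash
python3 -c "
from plant import manip
print(manip.finish_job())"
```

```text
the job is handed in; nothing more can be done
None
```

I did the whole job in the required order and handed it in at about 40 s of the 210 s. The hand-in reports no verdict.

- **Nuts:** Two steel nuts were on the bench, and I set both upright in the front compartment. The three purple look-alikes were left alone, and no other nut showed behind the lid once it was shut.
- **Lid and clips:** I pushed the lid past upright so it fell shut, then folded clips a, b, d and c down to their stops. Each was pressed until it resisted with about 4 to 6 N.
- **Case:** I pinched it by the grip bar, slid it into the taped rectangle and released it.

**Last checks:** The case centre is about 2 mm from the bay centre and its angle is within 0.003 rad of it. In the pictures the lid is flat, all four clips are down and both nuts are inside.

One nut was knocked aside inside the compartment during the run, and it is still inside. Folding clip c also pushed the case about 2 mm, so I re-measured it before gripping. The lid and clip angles and the bystanders' positions were judged by eye only. I saw no bystander move, but not all of them were in the last views.

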